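Set the length gauge to the pattern spindle and hold the blank out to it

ROBOT

A 6-joint arm with a two-finger parallel gripper is mounted at the origin on the work surface. World frame = base frame: x ahead of the robot, y to its left, z up, the work surface at z = 0. Lengths are in mm, angles in rad, forces in N, time in s.
With the tool pointing down it reaches from about 325 to 775 mm from the base axis. Payload 5.5 kg.
Tool frame: the origin (TCP) lies between the finger pads; the fingertips stand 11 mm ahead of it and the grasp point (between the pads) lies 8 mm behind it; z points along the fingers, y is the line along which they close (so a half turn about z gives the same grasp; the last joint's range is limited). The gripper opens to 88 mm and grips with 3 to 60 N. Pads are 20 mm wide; open, the fingers measure 115 mm over their backs; the gripper's body (75 mm by 178 mm) begins 61 mm behind the grasp point.
Start: joints at [-1.394, 0.091, 1.231, -0, 1.82, -0.057], TCP at [139.004, -583.69, 233.631] pointing down, gripper open.
Joint ranges: [-2.87, 2.87], [-0.86, 2.18], [0.17, 2.46], [-1.51, 4.65], [0.06, 2.69], [-2.65, 2.65]. Speed limits (rad/s): [2.57, 2.57, 3.01, 3.14, 3.14, 3.14].

INTERFACE

Orientations are given as a unit quaternion [w, x, y, z].
In Python, from station import r gives the robot as it stands.
- The arm moves only by the tool jog_arm, never from a script. Its argument "commands" is a list of rows, each an object of numbers: "tx", "ty", "tz": the shift along the tool's x, y, z in m; "turn": the turn about the tool's z in rad; "hand": the finger opening in m, from 0 to 0.0878. In form: [{"tx": .., "ty": .., "tz": .., "turn": .., "hand": ..}, ...]. A call has 1 to 5 rows; each row is the pose to reach, as a shift and turn from the pose commanded when the call began, along the tool's axes at that moment; what a row does not reach only later rows make up. A row lasts 1/8 s, in which the tool goes at most 62.5 mm and 10.7 degrees, less where a joint would pass 70% of its speed; a pose out of reach is approached as far as the arm can. A call with a gripper value outside its range is refused whole. The fingers move at their own pace and stop on an object; "newtons" is the grip in N (left out, the last holds). Time passes only in rows, so rows that repeat a pose let the fingers close. It gives the time, the measured TCP pose, the force, the opening and the grip force at its end, in the units of the state.
- r.get_state(): the state, without advancing time (a new reading comes with each control period).
- r.snapshot(name): name is "scene" or "top" or "wrist"; returns the picture (400x640x3 uint8, blue, green, red); there is no depth.
- r.camera_model(name): a dict with "fx", "fy", "cx", "cy" (pixels), "cam_to_world" (4x4, takes a point from camera to world coordinates). Camera axes: x right, y down, z forward; pixel columns grow to the right and rows downward; lengths in mm; the calibration is good to about 2 mm. The wrist camera is an equidistant fisheye: a pixel r from the principal point sees the ray r / f radians off the axis. A picture is of the moment at which its call begins: read the wrist's pose just before it. camera_model takes no time and is no camera call; for the wrist camera it gives the pose at the moment of the call.
- r.close_job(): hands the job in; it is judged then, once.
Trained networks look in the newest picture that a camera, given by its name, has taken for a name from the list of things; names that differ only in an ending like _2 or _b are one class to them, and where a whole thing is asked for, a point or a joint stands for the part that bears it (a point fixed in the world has none). Each returns a list of dicts, best first, with "score" (0 to 1); they miss things now and then, are a little off and sometimes report something else, mostly with a low value. They report only what shows in the picture. A call takes as long as a camera call.
- r.spot_in(camera, name): "box" ([left, top, right, bottom] in pixels, round what is visible of it).
- r.masks_of(camera, name): "region" (400x640 bool, what is visible of it) and "box" ([left, top, right, bottom] in pixels, round what is visible of it).
- r.landmark_of(camera, name): "at" ([column, row] in pixels: a listed point, or the origin of a listed thing).
The state is a dict: "t": time; "q": joint angles; "dq": joint speeds; "joint_efforts": joint torques, N m; "ee_pos": TCP position; "orientation": TCP orientation; "force": force on the tool from outside, world axes, zero at the start; "ft_torque": the same for the moment, N m; "gripper_width": opening from 0.0 (shut) to 1.0 (fully open); "finger_force": force on a finger pad.
Only numpy, scipy, OpenCV 4.12 (cv2) and the standard library are available. Lean on these libraries where they do the work, as an engineer would, in place of code of your own. Each camera call takes 0.05 s, during which the arm holds its last target. There are 200 camera calls.

TASK

The blank on the jig is to be cut as far out as the pattern spindle beside it reaches: turn the gauge knob clockwise until the pointer stands exactly over the outer end of the pattern spindle. Then slide the blank outward, flat and straight along its support block and never lifted off it, until its outer end is level with the pointer. By then it would tip over the edge, so finish while still holding it flat on the support block; do not let go, and leave the tin, mug and gouge where they are.

Things in the scene. Friction and masses are not known exactly. Their poses are not given: they have to be found in the camera images.
- jig: Fixed jig, grey plate 230 x 540 mm, 18 thick. Origin under it on the bench; +y = outward, z up; 'jig (x, y, z)' below is in mm in this frame. Support block under the blank: x -60 to -20, y -210 to -50, top z 68. Rail: x 23 to 47, y -25 to 210, top z 40. Green gear box under the knob: 74 x 74 at (35, 225), top z 45. Cradles at x 73 to 117, top z 66. All but the pointer and knob lie below z 86.
- support_edge (a point): Middle of the outer top edge of the support block, jig (-40, -50, 68); axes as the jig. Beyond it (+y) the blank overhangs freely.
- gauge_knob_grip (a point): Black knob: an upright bar 42 long x 14 wide x 32 mm tall on a 44 mm disc, vertical axis at jig (35, 225). The point is on the axis at the height to grip: 82 mm above the bench, 7 mm below the bar's top, 23 mm above the disc. Its x axis runs along the bar and turns with it.
- gauge_knob (a joint): Knob angle in rad, 0 to 4.6, growing clockwise seen from above. At 0 the bar lies along the jig's x axis; at q it has turned by -q about z. Each rad clockwise moves the pointer 16 mm outward (+y of the jig), counter-clockwise back. Stays where it is left (friction about 0.05 N m). At the start the pointer is 18 to 53 mm short of the pattern's end.
- pointer_tip (a point): The pointer: a dark steel bar 4 x 4 mm, 130 mm long, lying across (jig x -20 to 110, z 92 to 96) on a green carriage on the rail; it passes 6 mm above the blank's top, over its edge, and 8 mm above the pattern. The point is the bar's end over the blank, on its centre line: jig (-20, 90 + 16 * knob angle, 94). Axes as the jig.
- pattern_end (a point): Centre of the outer (+y) end face of the pattern spindle, a fixed dark turned wooden rod, 32 mm diameter and 280 mm long, lying along the jig's y axis at jig x 95, axis 68 mm above the bench. Axes as the jig. The end lies at jig y 124 to 146.
- blank_center (a point): Centre of the blank, a loose pale wooden board 56 wide (its x), 300 long (its y), 18 mm thick, about 0.2 kg, flat on the support block (centre 77 mm up), roughly along it. Block is 40 wide, so fingers pass down beside both. Its tail (-y) sticks out behind. Outer end starts 40 to 80 mm past the support edge; once the centre passes that edge it tips unless held.
- blank_end (a point): Middle of the blank's outer (+y) end face, half-way up: 150 mm from its centre along its +y axis.
- tin: Bystander: steel tin, 72 mm diameter, 75 mm tall, to the left of the jig. Origin at its underside. Leave alone.
- mug: Bystander: white mug, 80 mm diameter, 90 mm tall, to the right of the jig. Origin at its underside. Leave alone.
- gouge: Bystander: turning gouge, about 370 mm long and 32 mm thick, lying on the bench beyond the jig, roughly along y. Origin at its middle on the bench. Leave alone.

How it is judged:
By the outcome, as a careful person would: the job done as asked, in the order asked, and still so for the second after the job is handed in, while the arm keeps its last pose, push and grip.
It also fails if it takes over 72 s, if anything falls off the work surface, if the arm or the gripper's body presses on something with over 40 N, if the wrist force passes 120 N, or if a joint passes its speed limit or range.

## Working session

There is one attempt and no reset: what is moved stays moved. The work goes in short steps, Python scripts to look and compute and a tool call to move; the robot and the scene stay as the last step left them, time stands still between calls to the robot, and variables do not carry over. Pictures are saved under pics/ and viewed, at most 10 in all, crops included, and the job is handed in when it is done.

Besides the shell and the picture viewer there is one more tool, called after "Emit:" as a command line: name --argument value ..., lists and objects as JSON in quotes. jog_arm: Moves the arm, as the interface text tells. Its arguments: {"type":"object","properties":{"commands":{"type":"array","items":{"type":"object","properties":{"tx":{"type":"number"},"ty":{"type":"number"},"tz":{"type":"number"},"turn":{"type":"number"},"hand":{"type":"number"}}}},"newtons":{"type":"number"}},"required":["commands"]}

```bash
mkdir -p pics; ls
python3 - <<'E'
from station import r
import cv2,numpy as np
s=r.get_state();print({k:np.round(v,3).tolist() for k,v in s.items()})
a=r.snapshot("top");cv2.imwrite("pics/top.png",a)
for n in ["jig","support_edge","gauge_knob_grip","pointer_tip","pattern_end","blank_center","blank_end","tin","mug","gouge"]:
    l=r.landmark_of("top",n);print(n,[(np.round(d["at"],1).tolist(),round(d["score"],2)) for d in l[:2]])
b=r.snapshot("scene");cv2.imwrite("pics/scene.png",b)
for n in ["top","scene","wrist"]:
    m=r.camera_model(n);print(n,m["fx"],m["fy"],m["cx"],m["cy"],np.round(m["cam_to_world"],3).tolist())
E
```

```text
pics
{'t': 0.0, 'q': [-1.394, 0.092, 1.232, -0.0, 1.82, -0.057], 'dq': [0.001, 0.0, -0.001, -0.0, -0.001, 0.001], 'joint_efforts': [-0.001, -44.647, -40.644, 0.07, 0.03, -0.0], 'ee_pos': [138.923, -583.409, 232.513], 'orientation': [-0.001, 0.993, 0.117, -0.0], 'force': [0.478, 0.048, -0.187], 'ft_torque': [-0.017, -0.012, -0.018], 'finger_force': 0.0, 'gripper_width': 1.001}
jig [([327.0, 245.7], 0.56), ([310.7, 155.4], 0.47)]
support_edge [([308.0, 154.2], 0.71), ([346.3, 260.9], 0.64)]
gauge_knob_grip [([244.9, 253.7], 0.44), ([274.4, 229.1], 0.2)]
pointer_tip [([291.0, 262.3], 0.7)]
pattern_end [([272.9, 224.7], 0.71), ([324.5, 246.6], 0.16)]
blank_center [([374.2, 254.4], 0.94)]
blank_end [([318.7, 266.9], 0.8)]
tin [([154.2, 218.2], 0.57)]
mug [([466.8, 229.2], 0.65)]
gouge [([312.0, 152.8], 0.76), ([321.2, 267.0], 0.45)]
top 373.27538660828714 373.27538660828714 319.2848127274912 201.0469267068495 [[-0.005, -0.997, 0.081, 544.988], [-1.0, 0.003, -0.02, 0.732], [0.02, -0.081, -0.996, 1133.586], [0.0, 0.0, 0.0, 1.0]]
scene 364.3589287403649 364.3589287403649 317.9620862304735 193.05743860402532 [[0.8, 0.366, -0.475, 1256.322], [0.599, -0.459, 0.656, -834.93], [0.022, -0.809, -0.587, 851.187], [0.0, 0.0, 0.0, 1.0]]
wrist 309.70691628693146 309.70691628693146 316.76572954705904 196.16146261770504 [[0.231, -0.938, -0.259, 210.367], [-0.973, -0.222, -0.061, -566.231], [0.0, 0.266, -0.964, 385.611], [0.0, 0.0, 0.0, 1.0]]
```

View pics/top.png

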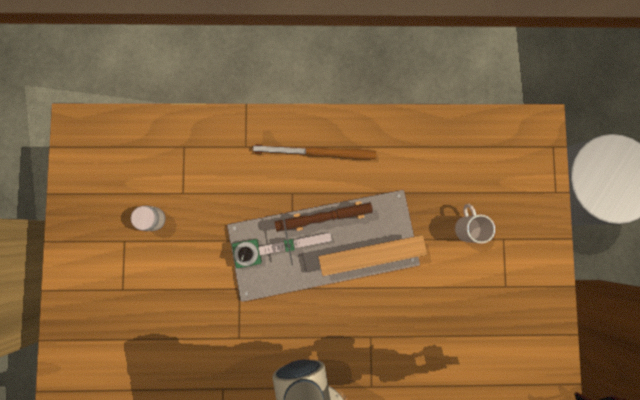

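View pics/scene.png

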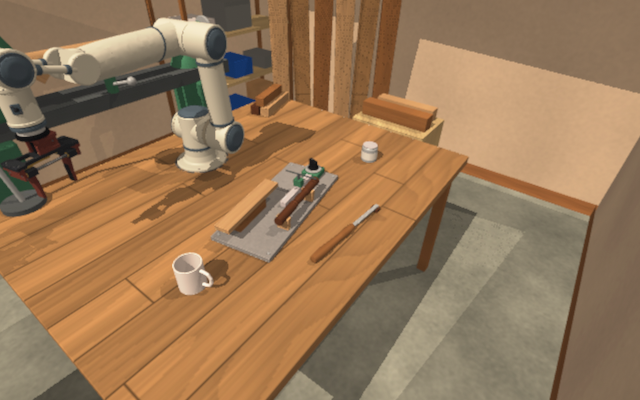

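The top picture shows the jig with corners near (403,191), (228,224), (240,300) and (419,265). The knob is at (246,253), the pattern's end near (276,225), the blank's end near (320,266) and its tail near (425,246). Outward is to the left, which is world +y. The scene picture agrees. I'll fit the jig pose next.

```bash
cat > h.py <<'E'
import numpy as np,cv2
from station import r
from scipy.optimize import least_squares
from scipy.spatial.transform import Rotation as R
def ray(n,px,m=None):
    m=m or r.camera_model(n);T=np.array(m["cam_to_world"])
    u=(px[0]-m["cx"])/m["fx"];v=(px[1]-m["cy"])/m["fy"]
    if n=="wrist":
        a=np.hypot(u,v);k=np.sin(a)/a if a>1e-9 else 1;d=np.array([u*k,v*k,np.cos(a)])
    else: d=np.array([u,v,1])
    return T[:3,3],T[:3,:3]@d
def onz(n,px,z,m=None):
    o,d=ray(n,px,m);return (o+d*(z-o[2])/d[2])[:2]
def proj(m,P,fish=True):
    T=np.array(m["cam_to_world"]);p=T[:3,:3].T@(np.asarray(P,float)-T[:3,3])
    if fish:
        h=np.hypot(p[0],p[1]);k=np.arctan2(h,p[2])/h
    else: k=1/p[2]
    return np.array([m["cx"]+m["fx"]*p[0]*k,m["cy"]+m["fy"]*p[1]*k])
def rot(a): c,s=np.cos(a),np.sin(a);return np.array([[c,-s],[s,c]])
def fitjig(J,W):
    f=lambda p:(np.array([p[:2]+rot(p[2])@j for j in J])-W).ravel()
    s=least_squares(f,[550,0,0.1],loss='soft_l1',f_scale=3);return s.x,f(s.x)
def tool():
    s=r.get_state();w,x,y,z=s["orientation"];return np.array(s["ee_pos"]),R.from_quat([x,y,z,w]).as_matrix(),s
def shift(P): # world target -> tool shift in m
    p,M,s=tool();return M.T@(np.array(P)-p)/1000
E
python3 - <<'E'
from h import *
C=[((403,191),18,(115,-270)),((228,224),18,(115,270)),((240,300),18,(-115,270)),((419,265),18,(-115,-270)),((244.9,253.7),82,(35,225))]
W=[onz("top",c[0],c[1]) for c in C]
x,f=fitjig([c[2] for c in C],W);print(x,f.round(1))
J=lambda p:(rot(-x[2])@(p-x[:2])).round(1)
for n,px,z in [("pattern_end",(272.9,224.7),68),("pointer",(291,262.3),94),("bc",(374.2,254.4),77),("be",(318.7,266.9),77)]:
    p=onz("top",px,z);print(n,p.round(1),J(p))
k=x[:2]+rot(x[2])@[35,225];print("knob",k)
p,M,s=tool();print(M.round(3)); print("shift to above knob z230",shift([*k,230]))
E
```

```text
[ 5.04926301e+02 -3.33915335e+01  1.85804000e-01] [ 2.3 -2.9 -0.4  3.4 -4.4 -0.9 -2.4 -2.7 13.4  6.7]
pattern_end [564.8 111.6] [ 85.7 131.4]
pointer [460.8  58.6] [-26.4  98.6]
bc [ 479.9 -174.4] [ -50.6 -133.9]
be [446.1 -17.9] [-54.9  26.1]
knob [497.758113   194.20156188]
[[ 0.973  0.232 -0.   ]
 [ 0.232 -0.973  0.   ]
 [-0.    -0.    -1.   ]]
shift to above knob z230 [ 0.52921842 -0.67361201  0.00362793]
```

Emit:
jog_arm --commands '[{"tx":0.29,"ty":-0.1,"tz":-0.03,"turn":-0.9,"hand":0.05},{"tx":0.29,"ty":-0.1,"tz":-0.03,"turn":-0.9,"hand":0.05},{"tx":0.29,"ty":-0.1,"tz":-0.03,"turn":-0.9,"hand":0.05},{"tx":0.29,"ty":-0.1,"tz":-0.03,"turn":-0.9,"hand":0.05},{"tx":0.29,"ty":-0.1,"tz":-0.03,"turn":-0.9,"hand":0.05}]'

```text
t: 1.23
ee_pos: [399.5, -417.8, 264.1]
orientation: [0.0, 0.842, 0.539, 0.0]
force: [1.1, -0.8, 0.7]
gripper_width: 0.571
finger_force: 0.0
```

Emit:
jog_arm --commands '[{"tx":0.3,"ty":-0.04,"turn":-0.8},{"tx":0.3,"ty":-0.04,"turn":-0.8},{"tx":0.3,"ty":-0.04,"turn":-0.8},{"tx":0.3,"ty":-0.04,"turn":-0.8},{"tx":0.3,"ty":-0.04,"turn":-0.8}]'

```text
invalid input at $.commands[0]: expected keys tx, ty, tz, turn, hand
```

Emit:
jog_arm --commands '[{"tx":0.3,"ty":-0.04,"tz":0,"turn":-0.8,"hand":0.05},{"tx":0.3,"ty":-0.04,"tz":0,"turn":-0.8,"hand":0.05},{"tx":0.3,"ty":-0.04,"tz":0,"turn":-0.8,"hand":0.05},{"tx":0.3,"ty":-0.04,"tz":0,"turn":-0.8,"hand":0.05},{"tx":0.3,"ty":-0.04,"tz":0,"turn":-0.8,"hand":0.05}]'

```text
t: 1.85
ee_pos: [489.0, -128.2, 264.0]
orientation: [0.0, 0.566, 0.824, 0.0]
force: [-0.3, -0.4, -0.0]
gripper_width: 0.566
finger_force: 0.0
```

Emit:
jog_arm --commands '[{"tx":0.185,"ty":0.1,"tz":0,"turn":0,"hand":0.05},{"tx":0.185,"ty":0.1,"tz":0,"turn":0,"hand":0.05},{"tx":0.185,"ty":0.1,"tz":0,"turn":0,"hand":0.05},{"tx":0.185,"ty":0.1,"tz":0,"turn":0,"hand":0.05},{"tx":0.185,"ty":0.1,"tz":0,"turn":0,"hand":0.05}]'

```text
t: 2.48
ee_pos: [516.4, 79.6, 263.5]
orientation: [-0.0, 0.566, 0.824, -0.0]
force: [0.1, 0.4, 0.1]
gripper_width: 0.574
finger_force: 0.0
```

Run:
```python
from h import *
m=r.camera_model("wrist");a=r.snapshot("wrist");cv2.imwrite("pics/w1.png",a)
import pickle;pickle.dump(m,open("m1.pkl","wb"))
print(np.round(m["cam_to_world"],3).tolist())
Z=dict(support_edge=68,gauge_knob_grip=82,pointer_tip=94,pattern_end=68,blank_center=77,blank_end=77)
for n in Z:
    for d in r.landmark_of("wrist",n)[:2]: print(n,np.round(d["at"],1),round(d["score"],2),onz("wrist",d["at"],Z[n],m).round(1))
```

```text
[[0.934, 0.344, 0.094, 491.023], [0.357, -0.9, -0.249, 148.038], [-0.001, 0.266, -0.964, 415.495], [0.0, 0.0, 0.0, 1.0]]
gauge_knob_grip [325.   74.6] 0.57 [484.2 189.7]
pointer_tip [252.3 181. ] 0.59 [451.5  56.1]
pattern_end [361.6 171.5] 0.6 [562.7 104.3]
blank_center [271.1 233.6] 0.64 [490.   -1.7]
blank_end [236.9 236. ] 0.64 [451.8 -20.5]
```

View pics/w1.png

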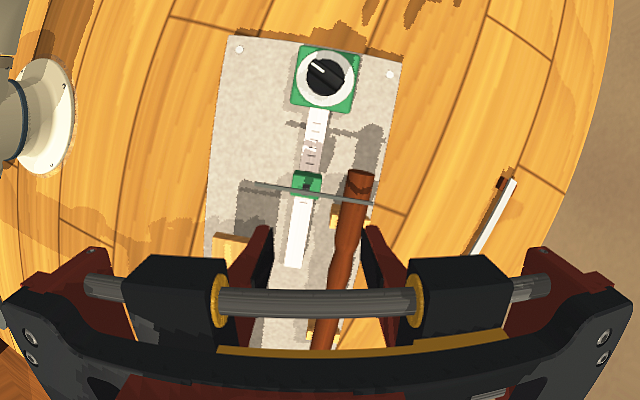

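The wrist picture shows the knob at (325,75) with its bar running from upper left to lower right, the pattern's end at (361,172), the pointer from (243,181) to (373,204), and the blank's end at (217–245,235). I'll enlarge it.

Run:
```python
import cv2
a=cv2.imread("pics/w1.png")[25:245,205:415]
cv2.imwrite("pics/w1c.png",cv2.resize(a,None,fx=2.7,fy=2.7,interpolation=cv2.INTER_CUBIC))
```

```text
(no output)
```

View pics/w1c.png

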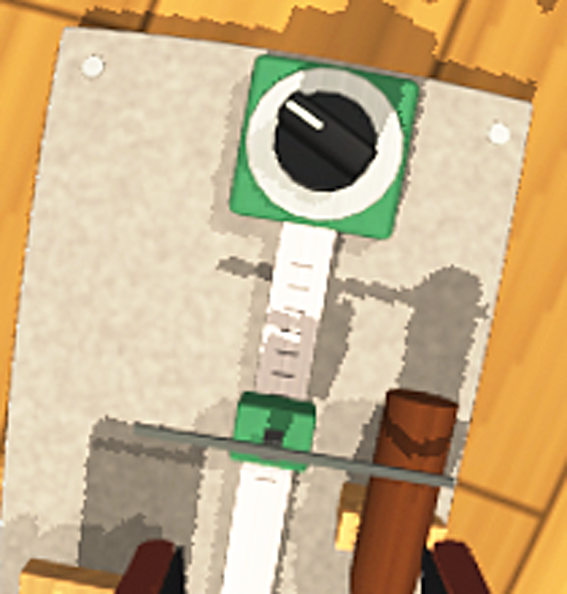

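```bash
cat >> h.py <<'E'
def bundle(m,obs,x0): # obs: (px,(jx,jy or 'p'/'e',jz)); x=[X,Y,yaw,yp,ye]
    def w(x,o):
        jx,jy,jz=o;jy={'p':x[3],'e':x[4]}.get(jy,jy)
        return np.r_[x[:2]+rot(x[2])@[jx,jy],jz]
    f=lambda x:np.array([proj(m,w(x,o))-p for p,o in obs]).ravel()
    s=least_squares(f,x0,loss='soft_l1');return s.x,f(s.x).reshape(-1,2)
E
python3 - <<'E'
from h import *
import pickle;m=pickle.load(open("m1.pkl","rb"))
c=lambda a,b:np.array([205+a/2.7,25+b/2.7])
obs=[(c(65,28),(-115,270,18)),(c(531,101),(115,270,18)),(c(262,57),(-2,262,45)),(c(415,84),(72,262,45)),(c(393,236),(72,188,45)),(c(233,212),(-2,188,45)),
(c(135,426),(-20,'p',96)),(c(455,481),(110,'p',96)),(c(387,398),(79,'e',68)),(c(458,404),(111,'e',68))]
x,f=bundle(m,obs,[505,-33,.186,98,131]);print(x.round(3));print(f.round(1).tolist())
k=x[:2]+rot(x[2])@[35,225]
print("knob",k,"q",(x[3]-90)/16,"dq",(x[4]-x[3])/16)
# bar direction: white mark in crop (288,102)-(322,127)
a,b=onz("wrist",c(288,102),89,m),onz("wrist",c(322,127),89,m);print("mark yaw",np.arctan2(*(b-a)[::-1]), a-k,b-k,"q from mark",x[2]-np.arctan2(*(b-a)[::-1]))
for n,p in [("blank corner",c(22,567))]: 
    P=onz("wrist",p,86,m);print(n,P,rot(-x[2])@(P-x[:2]))
print("shift",shift([*k,130]))
E
```

```text
[ 4.92795e+02 -3.80870e+01  1.78000e-01  9.98510e+01  1.25044e+02]
[[-9.5, -2.5], [-8.2, -0.4], [-0.4, -1.7], [4.4, 0.2], [0.8, 3.4], [-1.3, 0.7], [0.5, -0.5], [0.1, 0.7], [0.1, -1.1], [0.6, 1.9]]
knob [487.39030401 189.55452495] q 0.6157076413692284 dq 1.5745328899613167
mark yaw -0.28727840693997364 [-20.47671359   6.24106091] [-4.7398122   1.59157399] q from mark 0.4653366809070777
blank corner [424.72249065 -26.24909972] [-64.89989843  23.70799931]
shift [0.11566393 0.01255708 0.13373218]
```

Run:
```python
from h import *
import pickle;m=pickle.load(open("m1.pkl","rb"))
c=lambda a,b:np.array([205+a/2.7,25+b/2.7])
obs=[(c(262,57),(-2,262,45)),(c(415,84),(72,262,45)),(c(393,236),(72,188,45)),(c(233,212),(-2,188,45)),(c(324,141),(35,225,75)),
(c(135,426),(-20,'p',96)),(c(455,481),(110,'p',96)),(c(387,398),(79,'e',68)),(c(458,404),(111,'e',68))]
x,f=bundle(m,obs,[505,-33,.186,98,131]);print(x.round(3));print(f.round(1).tolist())
for a in [(65,28),(531,101)]:
    P=onz("wrist",c(*a),18,m);print("plate corner jig",rot(-x[2])@(P-x[:2]))
k=x[:2]+rot(x[2])@[35,225]
print("knob",k,"q",(x[3]-90)/16,"dq",(x[4]-x[3])/16)
for z in (82,89):
    a,b=onz("wrist",c(288,102),z,m),onz("wrist",c(322,127),z,m);y=np.arctan2(*(b-a)[::-1]);print("mark yaw",y, a-k,b-k,"q",x[2]-y)
for n,p in [("blank corner",c(22,567))]: 
    P=onz("wrist",p,86,m);print(n,P,rot(-x[2])@(P-x[:2]))
print("shift",shift([*k,130]))
```

```text
[ 4.93950e+02 -3.85430e+01  1.90000e-01  1.00008e+02  1.24901e+02]
[[-2.3, -1.4], [2.7, -0.3], [-0.2, 3.0], [-2.4, 1.0], [0.9, -0.7], [0.2, 0.1], [0.2, -0.0], [-0.3, -1.3], [0.3, 1.4]]
plate corner jig [-98.7535304  269.53169452]
plate corner jig [128.12650748 271.37590327]
knob [485.73407774 189.01500378] q 0.6255268187357501 dq 1.5557798046583047
mark yaw -0.287278406939974 [-19.33738932   7.80449558] [-3.26309121  3.05532439] q 0.47768433188736326
mark yaw -0.28727840693997364 [-18.82048732   6.78058207] [-3.08358594  2.13109515] q 0.4776843318873629
blank corner [424.72249065 -26.24909972] [-65.64930062  25.17315921]
shift [0.11574463 0.01081706 0.13373188]
```

Emit:
jog_arm --commands '[{"tx":0.116,"ty":0.011,"tz":0.1,"turn":-0.86,"hand":0.05},{"tx":0.116,"ty":0.011,"tz":0.1,"turn":-0.86,"hand":0.05},{"tx":0.116,"ty":0.011,"tz":0.1,"turn":-0.86,"hand":0.05},{"tx":0.116,"ty":0.011,"tz":0.1,"turn":-0.86,"hand":0.05},{"tx":0.116,"ty":0.011,"tz":0.1,"turn":-0.86,"hand":0.05}]'

```text
t: 3.45
ee_pos: [485.4, 190.0, 163.2]
orientation: [-0.0, 0.171, 0.985, -0.0]
force: [0.8, 0.4, -0.8]
gripper_width: 0.569
finger_force: 0.0
```

Run:
```python
from h import *
m=r.camera_model("wrist");a=r.snapshot("wrist")
for d in r.landmark_of("wrist","gauge_knob_grip")[:2]: print(np.round(d["at"],1),round(d["score"],2),onz("wrist",d["at"],82,m).round(1))
p,M,s=tool();print(p.round(1),np.arctan2(M[1,0],M[0,0]),shift([486,189.5,74]))
q=proj(m,[486,189.5,82]).astype(int);print(q)
c=a[max(0,q[1]-90):q[1]+90,q[0]-100:q[0]+100]
cv2.imwrite("pics/w2.png",cv2.resize(c,None,fx=3,fy=3,interpolation=cv2.INTER_CUBIC))
```

```text
[313.5 209.4] 0.55 [487.4 187.3]
[485.6 189.8 163.6] 2.793777612911603 [-0.00046543 -0.00019204  0.08962678]
[315 206]
```

View pics/w2.png

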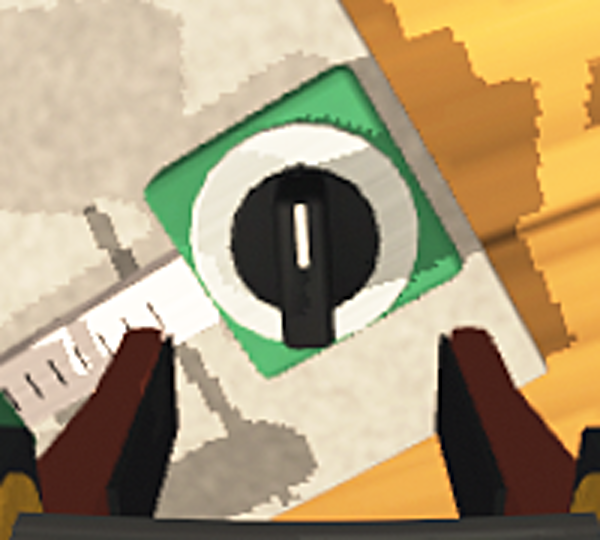

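The bar is aligned with the tool and centred between the fingers at crop (304,255). I'm descending and closing.

Emit:
jog_arm --commands '[{"tx":0,"ty":0,"tz":0.045,"turn":0,"hand":0.05},{"tx":0,"ty":0,"tz":0.089,"turn":0,"hand":0.05},{"tx":0,"ty":0,"tz":0.089,"turn":0,"hand":0.05},{"tx":0,"ty":0,"tz":0.089,"turn":0,"hand":0.0},{"tx":0,"ty":0,"tz":0.089,"turn":0,"hand":0.0}]' --newtons 25

```text
t: 4.18
ee_pos: [487.0, 190.6, 77.4]
orientation: [0.002, 0.173, 0.985, 0.001]
force: [0.1, 0.3, 0.6]
gripper_width: 0.382
finger_force: 0.0
```

Emit:
jog_arm --commands '[{"tx":0,"ty":0,"tz":0,"turn":0,"hand":0.0},{"tx":0,"ty":0,"tz":0,"turn":0,"hand":0.0},{"tx":0,"ty":0,"tz":0,"turn":0,"hand":0.0}]'

```text
t: 4.55
ee_pos: [485.5, 189.5, 75.8]
orientation: [0.0, 0.173, 0.985, -0.001]
force: [-3.5, -3.7, 5.5]
gripper_width: 0.157
finger_force: 24.9
```

Emit:
jog_arm --commands '[{"tx":0,"ty":0,"tz":0,"turn":0.15,"hand":0.0},{"tx":0,"ty":0,"tz":0,"turn":0.3,"hand":0.0},{"tx":0,"ty":0,"tz":0,"turn":0.45,"hand":0.0},{"tx":0,"ty":0,"tz":0,"turn":0.6,"hand":0.0},{"tx":0,"ty":0,"tz":0,"turn":0.75,"hand":0.0}]'

```text
t: 5.18
ee_pos: [484.8, 188.7, 75.7]
orientation: [0.0, 0.524, 0.852, -0.002]
force: [-6.4, -6.9, 8.5]
gripper_width: 0.157
finger_force: 24.9
```

Emit:
jog_arm --commands '[{"tx":0,"ty":0,"tz":0,"turn":0.15,"hand":0.0},{"tx":0,"ty":0,"tz":0,"turn":0.3,"hand":0.0},{"tx":0,"ty":0,"tz":0,"turn":0.45,"hand":0.0},{"tx":0,"ty":0,"tz":0,"turn":0.6,"hand":0.0},{"tx":0,"ty":0,"tz":0,"turn":0.73,"hand":0.0}]'

```text
t: 5.8
ee_pos: [483.8, 188.6, 75.7]
orientation: [0.0, 0.793, 0.609, -0.003]
force: [-10.4, -7.3, 10.3]
gripper_width: 0.158
finger_force: 24.9
```

Emit:
jog_arm --commands '[{"tx":0,"ty":0,"tz":0,"turn":0,"hand":0.0},{"tx":0,"ty":0,"tz":0,"turn":0,"hand":0.0},{"tx":0,"ty":0,"tz":0,"turn":0,"hand":0.0}]'

```text
t: 6.18
ee_pos: [483.8, 188.6, 75.7]
orientation: [0.0, 0.792, 0.61, -0.003]
force: [-10.5, -7.4, 10.6]
gripper_width: 0.16
finger_force: 25.0
```

Run:
```python
from h import *
m=r.camera_model("top");a=r.snapshot("wrist");cv2.imwrite("pics/w3.png",a)
p,M,s=tool();print(p,np.arctan2(M[1,0],M[0,0]))
```

```text
[483.81176875 188.62195927  75.733561  ] 1.3130652509581215
```

View pics/w3.png

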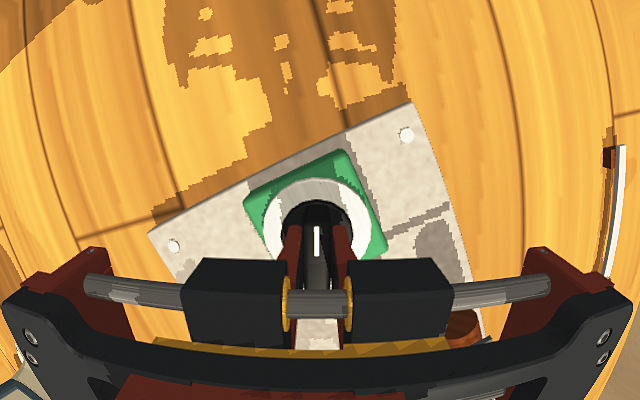

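Both fingers hold the knob bar at (316,245), and it has turned by 1.48 rad. I'll release it and back off to check the pointer.

Emit:
jog_arm --commands '[{"tx":0,"ty":0,"tz":0,"turn":0,"hand":0.05},{"tx":0,"ty":0,"tz":0,"turn":0,"hand":0.05},{"tx":0,"ty":0,"tz":0,"turn":0,"hand":0.05},{"tx":0,"ty":0,"tz":-0.06,"turn":0,"hand":0.05},{"tx":0,"ty":0,"tz":-0.115,"turn":0,"hand":0.05}]'

```text
t: 6.85
ee_pos: [485.2, 190.3, 190.5]
orientation: [-0.0, 0.792, 0.611, -0.001]
force: [0.6, -0.2, 0.3]
gripper_width: 0.573
finger_force: 0.0
```

Emit:
jog_arm --commands '[{"tx":-0.152,"ty":0.067,"tz":0,"turn":0,"hand":0.05},{"tx":-0.152,"ty":0.067,"tz":0,"turn":0,"hand":0.05},{"tx":-0.152,"ty":0.067,"tz":0,"turn":0,"hand":0.05},{"tx":-0.152,"ty":0.067,"tz":0,"turn":0,"hand":0.05},{"tx":-0.152,"ty":0.067,"tz":0,"turn":0,"hand":0.05}]'

```text
t: 7.48
ee_pos: [511.7, 26.8, 189.5]
orientation: [-0.0, 0.792, 0.611, 0.0]
force: [-0.1, -0.7, 0.3]
gripper_width: 0.572
finger_force: 0.0
```

Run:
```python
from h import *
import pickle
m=r.camera_model("wrist");a=r.snapshot("wrist");cv2.imwrite("pics/w4f.png",a);pickle.dump(m,open("m4.pkl","wb"))
for n,z in [("pointer_tip",94),("pattern_end",68),("blank_end",77)]:
    for d in r.landmark_of("wrist",n)[:1]: print(n,np.round(d["at"],1),round(d["score"],2),onz("wrist",d["at"],z,m).round(1))
q=proj(m,[529,96,82]).astype(int);print(q)
y0=max(0,q[1]-90);x0=q[0]-130;print(x0,y0)
c=a[y0:y0+190,x0:x0+260]
cv2.imwrite("pics/w4.png",cv2.resize(c,None,fx=3,fy=3,interpolation=cv2.INTER_CUBIC))
```

```text
pointer_tip [226.4 159.9] 0.87 [448.7  81. ]
pattern_end [348.5  98.2] 0.66 [560.9 103.4]
blank_end [266.4 261. ] 0.63 [448.6 -23.2]
[315 115]
185 25
```

View pics/w4.png

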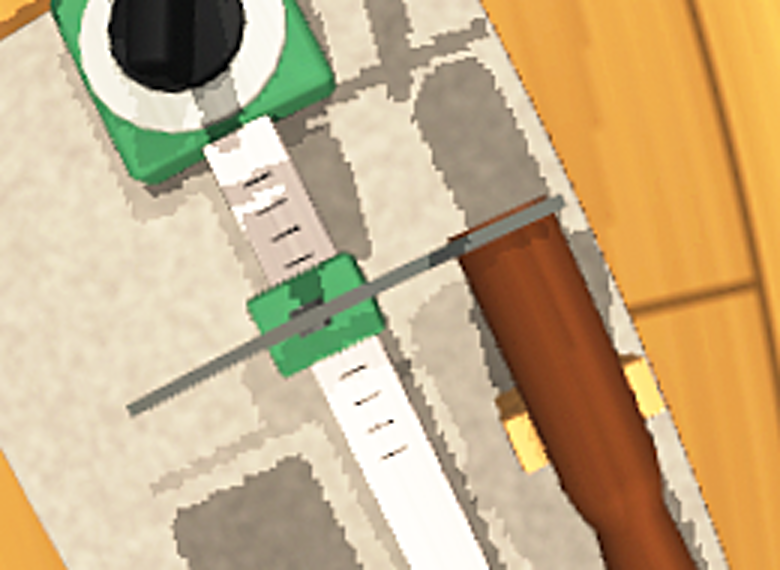

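Run:
```python
from h import *
import pickle;m=pickle.load(open("m4.pkl","rb"))
c=lambda a,b:np.array([185+a/3,25+b/3])
obs=[(c(140,182),(-2,188,45)),(c(334,85),(72,188,45)),
(c(131,410),(-20,'p',96)),(c(562,201),(110,'p',96)),(c(450,240),(79,'e',68)),(c(504,216),(95,'e',84)),(c(551,195),(111,'e',68))]
x,f=bundle(m,obs,[494,-38,.19,123,125]);print(x.round(3));print(f.round(1).tolist())
T=np.array(m["cam_to_world"])[:2,3];print("cam in jig",rot(-x[2])@(T-x[:2]))
for z,p in [(68,(450,240)),(84,(504,216)),(96,(562,201)),(96,(131,410)),(96,(465,247))]:
    print(z,rot(-x[2])@(onz("wrist",c(*p),z,m)-x[:2]))
p,M,s=tool();print(p,M[:2,0],shift([x[0]+35*np.cos(x[2])-225*np.sin(x[2]),x[1]+35*np.sin(x[2])+225*np.cos(x[2]),160]))
```

```text
[ 4.93266e+02 -3.86440e+01  1.86000e-01  1.23740e+02  1.26556e+02]
[[-1.8, 1.4], [2.3, -1.5], [-0.1, -0.1], [1.2, -0.2], [-0.4, 0.2], [0.3, -0.2], [-1.1, 0.5]]
cam in jig [ 62.12581919 126.94408153]
68 [ 79.34251545 126.55683169]
84 [ 94.70286754 126.48743287]
96 [109.00541071 123.97157922]
96 [-19.92217509 123.62758497]
96 [ 80.35965074 123.27828541]
[511.65520171  27.44596302 189.64243753] [0.25234607 0.96763703] [ 0.14982302 -0.0654792   0.02967109]
```

The pointer runs from crop (131,410) to (562,201). It stands about 2.8 mm short of the pattern's end edge, from (450,240) to (551,195). That needs another 0.175 rad.

Emit:
jog_arm --commands '[{"tx":0.15,"ty":-0.067,"tz":0,"turn":0,"hand":0.05},{"tx":0.15,"ty":-0.067,"tz":0,"turn":0,"hand":0.05},{"tx":0.15,"ty":-0.067,"tz":0,"turn":0,"hand":0.05},{"tx":0.15,"ty":-0.067,"tz":0.05,"turn":0,"hand":0.05},{"tx":0.15,"ty":-0.067,"tz":0.1,"turn":0,"hand":0.05}]'

```text
t: 8.3
ee_pos: [484.9, 190.2, 89.1]
orientation: [0.0, 0.791, 0.612, 0.001]
force: [0.2, 0.5, 0.0]
gripper_width: 0.571
finger_force: 0.0
```

Emit:
jog_arm --commands '[{"tx":0,"ty":0,"tz":0.014,"turn":0,"hand":0.05},{"tx":0,"ty":0,"tz":0.014,"turn":0,"hand":0.0},{"tx":0,"ty":0,"tz":0.014,"turn":0,"hand":0.0},{"tx":0,"ty":0,"tz":0.014,"turn":0,"hand":0.0},{"tx":0,"ty":0,"tz":0.014,"turn":0,"hand":0.0}]'

```text
t: 8.93
ee_pos: [484.0, 189.1, 77.3]
orientation: [-0.001, 0.792, 0.611, -0.0]
force: [-14.1, 2.6, 12.3]
gripper_width: 0.16
finger_force: 24.7
```

Emit:
jog_arm --commands '[{"tx":0,"ty":0,"tz":0,"turn":0,"hand":0.0},{"tx":0,"ty":0,"tz":0,"turn":0.1,"hand":0.0},{"tx":0,"ty":0,"tz":0,"turn":0.175,"hand":0.0},{"tx":0,"ty":0,"tz":0,"turn":0.175,"hand":0.0},{"tx":0,"ty":0,"tz":0,"turn":0.175,"hand":0.0}]'

```text
t: 9.55
ee_pos: [483.9, 189.2, 77.3]
orientation: [-0.001, 0.842, 0.539, -0.0]
force: [-8.6, 1.3, 7.5]
gripper_width: 0.157
finger_force: 25.0
```

Emit:
jog_arm --commands '[{"tx":0,"ty":0,"tz":0,"turn":0,"hand":0.05},{"tx":0,"ty":0,"tz":0,"turn":0,"hand":0.05},{"tx":0,"ty":0,"tz":0,"turn":0,"hand":0.05},{"tx":0,"ty":0,"tz":-0.06,"turn":0,"hand":0.05},{"tx":0,"ty":0,"tz":-0.115,"turn":0,"hand":0.05}]'

```text
t: 10.18
ee_pos: [484.8, 188.1, 191.5]
orientation: [-0.0, 0.842, 0.539, -0.001]
force: [0.5, -0.4, 1.1]
gripper_width: 0.57
finger_force: 0.0
```

Emit:
jog_arm --commands '[{"tx":-0.138,"ty":0.077,"tz":0,"turn":0,"hand":0.05},{"tx":-0.138,"ty":0.077,"tz":0,"turn":0,"hand":0.05},{"tx":-0.138,"ty":0.077,"tz":0,"turn":0,"hand":0.05},{"tx":-0.138,"ty":0.077,"tz":0,"turn":0,"hand":0.05},{"tx":-0.138,"ty":0.077,"tz":0,"turn":0,"hand":0.05}]'

```text
t: 10.8
ee_pos: [497.2, 31.4, 190.6]
orientation: [-0.0, 0.842, 0.539, 0.0]
force: [0.2, 0.6, 0.7]
gripper_width: 0.572
finger_force: 0.0
```

Run:
```python
from h import *
import pickle
m=r.camera_model("wrist");a=r.snapshot("wrist");cv2.imwrite("pics/w5f.png",a);pickle.dump(m,open("m5.pkl","wb"))
q=proj(m,[540,96,82]).astype(int);print(q)
y0=max(0,q[1]-60);x0=q[0]-110;print(x0,y0)
c=a[y0:y0+120,x0:x0+170]
cv2.imwrite("pics/w5.png",cv2.resize(c,None,fx=4.5,fy=4.5,interpolation=cv2.INTER_CUBIC))
```

```text
[330 109]
220 49
```

View pics/w5.png

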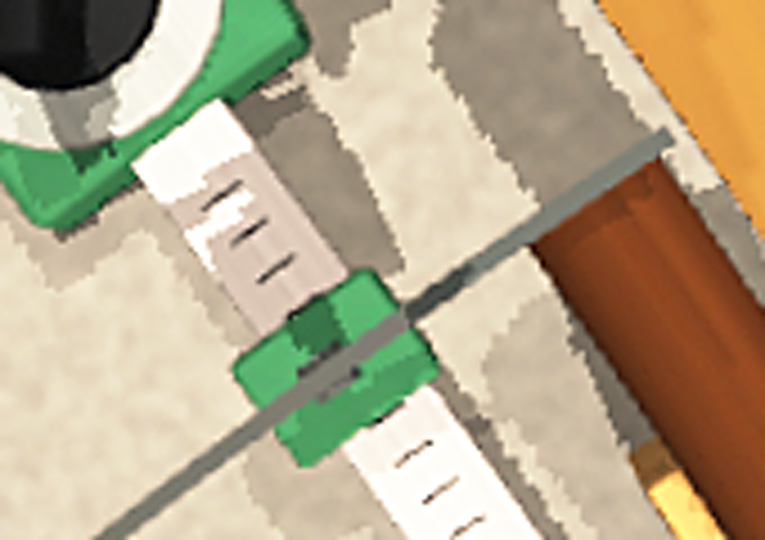

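The pointer bar now covers the end edge of the pattern along its whole width, at crop (535,235) to (660,150), so the end is under the bar. Next is the blank.

Emit:
jog_arm --commands '[{"tx":-0.224,"ty":0.087,"tz":-0.01,"turn":-0.62,"hand":0.0878},{"tx":-0.224,"ty":0.087,"tz":-0.01,"turn":-0.62,"hand":0.0878},{"tx":-0.224,"ty":0.087,"tz":-0.01,"turn":-0.62,"hand":0.0878},{"tx":-0.224,"ty":0.087,"tz":-0.01,"turn":-0.62,"hand":0.0878},{"tx":-0.224,"ty":0.087,"tz":-0.01,"turn":-0.62,"hand":0.0878}]'

```text
t: 11.48
ee_pos: [482.3, -210.8, 200.4]
orientation: [-0.0, 0.638, 0.77, -0.0]
force: [0.7, 1.0, 0.4]
gripper_width: 0.998
finger_force: 0.0
```

Run:
```python
from h import *
import pickle
m=r.camera_model("wrist");a=r.snapshot("wrist");cv2.imwrite("pics/w6f.png",a);pickle.dump(m,open("m6.pkl","wb"))
k=r.masks_of("wrist","blank_center")
for d in k[:2]: print(d["box"],d["score"])
for d in r.landmark_of("wrist","pointer_tip")[:1]: print(d)
g=k[0]["region"]
b=a.copy();cs,_=cv2.findContours(g.astype(np.uint8),0,1);cv2.drawContours(b,cs,-1,(255,0,0),1)
cv2.imwrite("pics/w6.png",cv2.resize(b[0:330,180:460],None,fx=1.8,fy=1.8))
p,M,s=tool();print(p,np.arctan2(M[1,0],M[0,0]))
# side edges of the mask at top z 86 in jig frame
x=np.array([493.3,-38.6]);w=.186
for row in range(int(k[0]["box"][1])+2,int(k[0]["box"][3]),12):
    c=np.where(g[row])[0]
    if len(c): print(row,c[0],c[-1],*[(rot(-w)@(onz("wrist",(q,row),86,m)-x)).round(1) for q in (c[0]-.5,c[-1]+.5)])
```

```text
[292.0, 0.0, 358.2, 287.1] 0.67
[ 482.81514385 -207.94625686  200.42074507] 1.7582863548218697
2 289 354 [-66.4   5.9] [-9.5  6.3]
14 289 354 [-66.3  -5.7] [-9.7 -5.4]
26 288 353 [-67. -17.] [-10.7 -16.8]
38 289 354 [-66.1 -28.1] [ -9.9 -27.9]
50 288 354 [-66.9 -39. ] [-10.  -38.8]
62 289 354 [-66.  -49.7] [-10.1 -49.5]
74 289 355 [-66.  -60.3] [ -9.2 -60.1]
86 289 354 [-66.1 -70.7] [-10.1 -70.6]
98 289 354 [-66.1 -81.1] [-10. -81.]
110 289 354 [-66.2 -91.5] [ -9.9 -91.4]
122 290 355 [ -65.4 -101.9] [  -8.9 -101.7]
134 290 355 [ -65.5 -112.2] [  -8.8 -112.1]
146 291 354 [ -64.8 -122.7] [  -9.5 -122.6]
158 290 354 [ -65.8 -133.2] [  -9.3 -133.1]
170 289 354 [ -66.9 -143.8] [  -9.  -143.8]
182 291 353 [ -65.4 -154.6] [  -9.6 -154.6]
194 292 353 [ -64.7 -165.6] [  -9.3 -165.6]
206 292 353 [ -65.  -176.8] [  -8.9 -176.8]
218 291 353 [ -66.2 -188.3] [  -8.5 -188.4]
230 292 352 [ -65.6 -200.1] [  -9.  -200.2]
242 292 350 [ -65.9 -212.3] [ -10.4 -212.4]
254 293 351 [ -65.3 -224.9] [  -9. -225.]
266 293 350 [ -65.8 -238. ] [  -9.4 -238.1]
278 294 350 [ -65.2 -251.6] [  -8.7 -251.8]
```

View pics/w6.png

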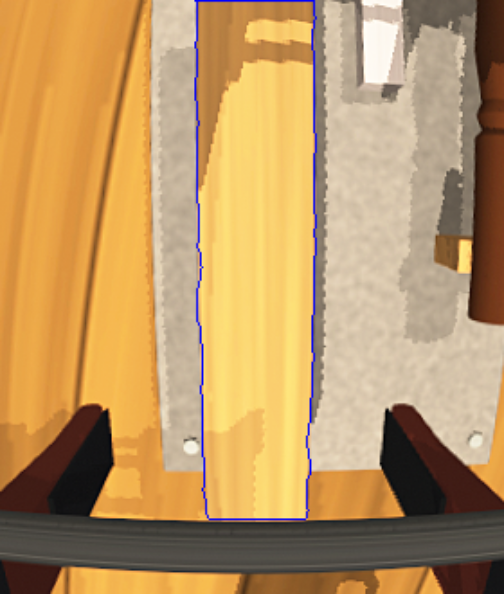

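The blank lies straight, with sides at jig x -66 and -10 and its centre at -38. I'll take one closer look at its end and the pointer together before gripping.

Emit:
jog_arm --commands '[{"tx":0.167,"ty":0.004,"tz":0,"turn":0,"hand":0.0878},{"tx":0.167,"ty":0.004,"tz":0,"turn":0,"hand":0.0878},{"tx":0.167,"ty":0.004,"tz":0,"turn":0,"hand":0.0878},{"tx":0.167,"ty":0.004,"tz":0,"turn":0,"hand":0.0878},{"tx":0.167,"ty":0.004,"tz":0,"turn":0,"hand":0.0878}]'

```text
t: 12.25
ee_pos: [455.2, -43.2, 200.8]
orientation: [0.0, 0.637, 0.771, 0.0]
force: [0.5, -0.6, 0.5]
gripper_width: 0.997
finger_force: 0.0
```

Run:
```python
from h import *
import pickle
m=r.camera_model("wrist");a=r.snapshot("wrist");cv2.imwrite("pics/w7f.png",a);pickle.dump(m,open("m7.pkl","wb"))
x=np.array([493.3,-38.6]);w=.186;J=lambda p,z:(rot(-w)@(onz("wrist",p,z,m)-x)).round(1)
for n,z in [("pointer_tip",94),("blank_end",77),("pattern_end",68)]:
    for d in r.landmark_of("wrist",n)[:1]: print(n,np.round(d["at"],1),round(d["score"],2),J(d["at"],z))
k=r.masks_of("wrist","blank_center")[0];g=k["region"];print(k["box"],k["score"])
rows=[np.where(g[:,c])[0][0] for c in range(int(k["box"][0])+5,int(k["box"][2])-5,6)];print(rows)
for c,rw in zip(range(int(k["box"][0])+5,int(k["box"][2])-5,6),rows): print(J((c,rw-.5),86),end=' ')
c0=a[20:220,230:430];cv2.imwrite("pics/w7.png",cv2.resize(c0,None,fx=3,fy=3,interpolation=cv2.INTER_CUBIC))
```

```text
pointer_tip [338.5  51.7] 0.59 [-20.2 127.6]
blank_end [314.3 171.6] 0.97 [-40.   22.6]
pattern_end [453.3  65.2] 0.84 [ 93.6 128.5]
[283.3, 169.5, 347.7, 352.9] 0.8
[np.int64(170), np.int64(170), np.int64(169), np.int64(169), np.int64(170), np.int64(170), np.int64(170), np.int64(170), np.int64(170)]
[-63.   26.2] [-57.7  26.2] [-52.4  27.1] [-47.2  27.1] [-41.9  26.2] [-36.7  26.2] [-31.4  26.3] [-26.2  26.3] [-20.9  26.3]
```

View pics/w7.png

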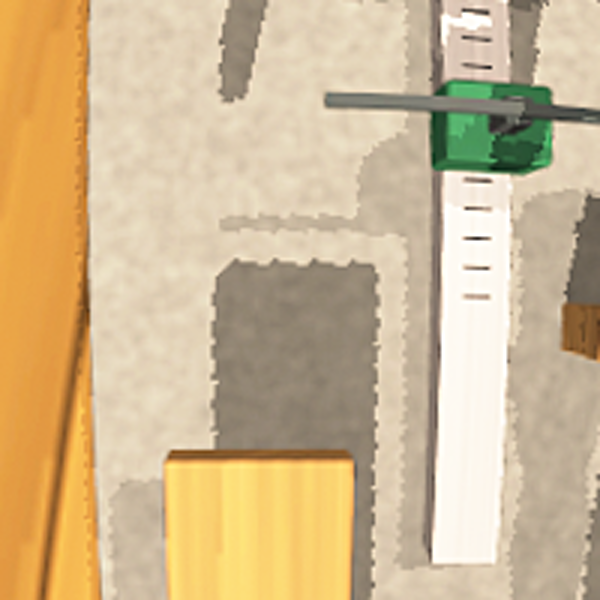

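The pointer's tip is at crop (327,99). The blank's end face spans rows 451 to 460, square across.

Run:
```python
from h import *
import pickle;m=pickle.load(open("m7.pkl","rb"))
x=np.array([493.3,-38.6]);w=.186;J=lambda a,b,z:(rot(-w)@(onz("wrist",(230+a/3-.33,20+b/3-.33),z,m)-x)).round(1)
print("ptr far top",J(335,93,96),"near bottom",J(335,107,92),"mid",J(335,100,95))
print("end top",J(260,461,86),"end bottom",J(260,451,68))
p,M,s=tool();t=x+rot(w)@[-37.8,-165];print(shift([*t,69]),np.arctan2(M[1,0],M[0,0]))
```

```text
ptr far top [-18.  128.1] near bottom [-17.7 124.9] mid [-17.9 126.3]
end top [-38.1  22.8] end bottom [-38.1  22.4]
[-0.16583718  0.00076467  0.13142598] 1.7573169652549712
```

The end is at y 22.6 and the pointer at 126.4, so the slide is 103.8 mm. I'll grip at y -165.

Emit:
jog_arm --commands '[{"tx":-0.06,"ty":0.001,"tz":0,"turn":0,"hand":0.0878},{"tx":-0.12,"ty":0.001,"tz":0,"turn":0,"hand":0.0878},{"tx":-0.166,"ty":0.001,"tz":0,"turn":0,"hand":0.0878},{"tx":-0.166,"ty":0.001,"tz":0.03,"turn":0,"hand":0.0878},{"tx":-0.166,"ty":0.001,"tz":0.08,"turn":0,"hand":0.0878}]'

```text
t: 13.12
ee_pos: [488.0, -209.4, 121.4]
orientation: [0.002, 0.639, 0.769, 0.0]
force: [0.3, 0.2, -0.9]
gripper_width: 1.0
finger_force: 0.0
```

Emit:
jog_arm --commands '[{"tx":0,"ty":0,"tz":0.03,"turn":0,"hand":0.0878},{"tx":0,"ty":0,"tz":0.051,"turn":0,"hand":0.0878},{"tx":0,"ty":0,"tz":0.051,"turn":0,"hand":0.0878}]'

```text
t: 13.5
ee_pos: [485.7, -207.2, 67.3]
orientation: [-0.002, 0.638, 0.77, -0.001]
force: [-0.0, 0.3, 0.3]
gripper_width: 0.999
finger_force: 0.0
```

Emit:
jog_arm --commands '[{"tx":0,"ty":0,"tz":0,"turn":0,"hand":0.05},{"tx":0,"ty":0,"tz":0,"turn":0,"hand":0.05},{"tx":0,"ty":0,"tz":0,"turn":0,"hand":0.05},{"tx":0,"ty":0,"tz":0,"turn":0,"hand":0.05},{"tx":0,"ty":0,"tz":0,"turn":0,"hand":0.05}]' --newtons 35

```text
t: 14.12
ee_pos: [487.4, -207.3, 70.4]
orientation: [0.001, 0.638, 0.77, 0.0]
force: [-0.8, -0.2, 3.4]
gripper_width: 0.637
finger_force: 35.0
```

Emit:
jog_arm --commands '[{"tx":0.006,"ty":0,"tz":0.001,"turn":0,"hand":0.05},{"tx":0.016,"ty":0,"tz":0.001,"turn":0,"hand":0.05},{"tx":0.028,"ty":0,"tz":0.001,"turn":0,"hand":0.05},{"tx":0.04,"ty":0,"tz":0.001,"turn":0,"hand":0.05},{"tx":0.05,"ty":0,"tz":0.001,"turn":0,"hand":0.05}]'

```text
t: 14.75
ee_pos: [478.8, -158.9, 70.4]
orientation: [0.002, 0.638, 0.77, -0.0]
force: [0.6, -5.2, 7.1]
gripper_width: 0.633
finger_force: 35.0
```

Run:
```python
from h import *
m=r.camera_model("top");r.snapshot("top")
x=np.array([493.3,-38.6]);w=.186
for n,z in [("blank_end",77),("pointer_tip",94),("blank_center",77)]:
    for d in r.landmark_of("top",n)[:1]: print(n,d["at"],round(d["score"],2),rot(-w)@(onz("top",d["at"],z,m)-x))
p,M,s=tool();print(p,np.arctan2(M[1,0],M[0,0]),rot(-w)@(p[:2]-x),s["force"])
```

```text
blank_end [304.4, 267.8] 0.83 [-37.30695974  68.78751458]
pointer_tip [283.1, 265.6] 0.58 [-18.67466934 124.50488007]
blank_center [353.0, 257.5] 0.68 [-35.33493342 -70.55269513]
[ 478.5879887  -157.85745232   70.40001864] 1.759126899858701 [ -36.51246221 -114.47979434] [-0.81495758  1.23002588  7.06182998]
```

Emit:
jog_arm --commands '[{"tx":0.006,"ty":0,"tz":0,"turn":0,"hand":0.05},{"tx":0.018,"ty":0,"tz":0,"turn":0,"hand":0.05},{"tx":0.03,"ty":0,"tz":0,"turn":0,"hand":0.05},{"tx":0.042,"ty":0,"tz":0,"turn":0,"hand":0.05},{"tx":0.0535,"ty":0,"tz":0,"turn":0,"hand":0.05}]'

```text
t: 15.58
ee_pos: [468.9, -106.3, 70.4]
orientation: [0.002, 0.638, 0.77, 0.0]
force: [0.8, -4.1, 5.6]
gripper_width: 0.638
finger_force: 35.0
```

Emit:
jog_arm --commands '[{"tx":0,"ty":0,"tz":0,"turn":0,"hand":0.05},{"tx":0,"ty":0,"tz":0,"turn":0,"hand":0.05},{"tx":0,"ty":0,"tz":0,"turn":0,"hand":0.05}]'

```text
t: 15.95
ee_pos: [468.7, -105.1, 70.4]
orientation: [0.001, 0.637, 0.77, 0.001]
force: [-0.5, 2.2, 9.1]
gripper_width: 0.632
finger_force: 35.0
```

Run:
```python
from h import *
x=np.array([493.3,-38.6]);w=.186
for c in ("top","scene"):
    m=r.camera_model(c);a=r.snapshot(c);cv2.imwrite(f"pics/f_{c}.png",a)
    for n,z in [("blank_end",77),("pointer_tip",94),("pattern_end",68)]:
        for d in r.landmark_of(c,n)[:1]: print(c,n,d["at"],round(d["score"],2),rot(-w)@(onz(c,d["at"],z,m)-x))
p,M,s=tool();print(p,np.arctan2(M[1,0],M[0,0]),rot(-w)@(p[:2]-x),s["force"],s["ft_torque"],s["finger_force"])
m=r.camera_model("wrist");r.snapshot("wrist");
k=r.masks_of("wrist","blank_center")
g=k[0]["region"]
for row in range(int(k[0]["box"][1])+2,int(k[0]["box"][3]),30):
    c=np.where(g[row])[0]
    print(row,*[(rot(-w)@(onz("wrist",(q,row),86,m)-x)).round(1) for q in (c[0]-.5,c[-1]+.5)])
```

```text
top blank_end [284.5, 267.4] 0.39 [-25.57186599 123.13703007]
top pointer_tip [283.2, 264.9] 0.64 [-16.85365668 123.88853103]
top pattern_end [272.4, 222.7] 0.91 [103.9313185  134.73960279]
scene blank_end [283.0, 172.5] 0.94 [-34.36682107 101.10062787]
scene pointer_tip [289.4, 166.4] 0.54 [-20.81004132 128.47999043]
scene pattern_end [315.0, 181.2] 0.66 [ 97.4621261 117.5869359]
[ 468.6486003  -105.12020536   70.40768791] 1.759069340907403 [-36.52774792 -60.81408439] [-0.72193942  2.03443852  8.10437625] [0.19264967 0.20443164 0.01393766] 34.964008927345276
3 [-64.7  64. ] [-9. 64.]
33 [-64.8  49.3] [-9.3 49.3]
63 [-64.7  35.3] [-9.  35.3]
93 [-64.2  21.7] [-8.9 21.7]
123 [-64.4   8.3] [-8.7  8.3]
153 [-63.9  -5.2] [-8.3 -5.2]
183 [-64. -19.] [ -8.2 -19. ]
213 [-63.3 -33.5] [ -7.9 -33.5]
243 [-63.8 -48.9] [ -8.3 -48.9]
273 [-62.9 -65.7] [ -8.1 -65.7]Traceback (most recent call last):
  File "<stdin>", line 13, in <module>
IndexError: index 0 is out of bounds for axis 0 with size 0
```

Run:
```python
from h import *
x=np.array([493.3,-38.6]);w=.186
Wd=lambda a,b,c:np.r_[x+rot(w)@[a,b],c]
for c in ("scene","top"):
    m=r.camera_model(c);a=r.snapshot(c)
    k=r.masks_of(c,"blank_center")[0];g=k["region"];print(c,k["score"],k["box"])
    for e in (118,122,126.4,130):
        print(e,[proj(m,Wd(q,e,z),False).round(1).tolist() for q,z in ((-65,86),(-9,86))])
    print("tip",proj(m,Wd(-20,126.4,94),False).round(1),"pat",proj(m,Wd(95,126.4,68),False).round(1))
    # mask extent in jig y along lines at top z
    for q in (-55,-45,-37,-29,-24):
        ys=[yy for yy in np.arange(0,160,.5) if g[tuple(np.round(proj(m,Wd(q,yy,86),False)).astype(int)[::-1])]];print(q,max(ys) if ys else None,end='; ')
    print()
```

```text
scene 0.57 [235.1, 166.0, 291.6, 215.2]
118 [[278.4, 166.6], [290.7, 170.1]]
122 [[278.9, 166.1], [291.3, 169.7]]
126.4 [[279.5, 165.6], [291.8, 169.1]]
130 [[280.0, 165.2], [292.3, 168.7]]
tip [289.3 166.7] pat [315.5 179.9]
-55 123.5; -45 123.5; -37 125.0; -29 127.0; -24 123.5; Traceback (most recent call last):
  File "<stdin>", line 6, in <module>
IndexError: list index out of range
```

```bash
python3 -c "
from station import r
print(r.close_job())"
```

```text
the job is handed in; nothing more can be done
None
```

I handed the job in at about 16 s of the 72 s allowed: the pointer stands over the pattern's end (within about 2 mm) and the blank's outer end is level with it by my measurements (the final camera check is only good to a few mm). The arm still holds the blank flat on the support block, and I never touched the tin, mug or gouge.

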